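# Set the coin-tube packer to size three

### The job

Set the coin-tube packer to size three by pushing the red knob of its selector lever with the fingertips only, never gripping it: bring the lever to the middle of the left-hand slot if it is not there yet, push it across the H-shaped gate to the right-hand side (left and right as seen from the robot), then push it forward (away from the robot) until it is fully home in the third slot, the one marked with three dots. Leave it there and take the hand clear; do not move or lift any of the coin tubes, coins or other things standing on and around the machine.

Things in the scene. Friction and masses are not known exactly. Their poses are not given: they have to be found in the camera images.
- packer: coin-tube packer, a grey and white machine fixed to the table. Origin on the table under the centre of its gate; x forward (away from the robot, to its white rear), y left, z up; turned up to 0.3 rad. Round the gate lies a deck 112 to 122 mm high, 85 mm to front and back, 110 mm to the sides; behind it the rear housing, 131 mm high, with a steel bowl up to 181 mm high centred 160 mm forward, 45 mm left
- gate_centre (a point): centre of the H-shaped gate, on the top face of its dark plate, 122 mm above the table; axes as the packer's. Two long slots run fore and aft, 16 mm left and right of centre, joined only by the cross channel in the middle. Yellow dots mark the slot ends: one left forward (first), two left rear (second), three right forward (third), four right rear
- knob (a point): centre of the lever's red square knob, 34 x 34 mm, 40 mm tall, on a 10 mm rod. The rod tilts about a pivot 37 mm above the table (85 mm below the plate's top) under the gate centre; the knob's centre is 160 mm from the pivot, so 75 mm above the plate when upright. z along the rod; flat faces front, back, left, right
- knob_home (a point): fixed point of the packer where the knob's centre lies when the lever is fully home in the third slot (right forward)
- selector_across (a joint): sideways tilt of the lever, rad: -0.20 fully in the left column, 0 middle, +0.20 fully in the right column (knob 32 mm right of centre). It passes from side to side only while selector_depth is within about 0.06 of 0. Stays where it is left (friction, about 2 N at the knob)
- selector_depth (a joint): fore-and-aft tilt, rad: 0 in the cross channel, +0.30 fully forward (knob 47 mm ahead), -0.30 fully back. Stays where it is left (about 2 N at the knob). At the start the lever is anywhere along the left column: first slot, second slot or between
- tube_a: loose coin tube standing on the packer's low ledge right of the gate; 41 mm across, 84 mm tall, white cap; origin at its foot. Leave alone
- tube_b: loose coin tube like the other, blue cap, standing on the same ledge; origin at its foot. Leave alone
- tube_c: loose coin tube with white cap on the table, 41 mm across, 84 mm tall; origin at its foot. Leave alone
- capsule_a: loose clear coin capsule, 44 mm across, 8 mm thick, lying on the packer's deck left of the gate; origin at its underside. Leave alone
- capsule_b: the same kind of capsule with a silver coin, lying on the table left of the packer; origin at its underside. Leave alone
- coin_box: clear compartment box with rows of coins, 190 x 140 x 36 mm, on the table; origin at its underside. Leave alone
- loupe: small black and steel eye loupe, 42 mm across, 32 mm tall, on the table; origin at its underside. Leave alone
- envelopes: stack of yellow envelopes, 160 x 110 x 15 mm, on the table; origin at its underside. Leave alone

How it is judged:
On the way, in this order (a step that is already met when the one before it is completed fails the run):
1. the lever has gone across the channel to the right-hand side (value of joint selector_across above 0.13 rad and value of joint selector_depth between -0.15 and 0.15 rad), for 0.05 s.
2. the lever is forward in the third slot (value of joint selector_across above 0.12 rad and value of joint selector_depth above 0.265 rad), for 0.1 s.
At the end, for the whole second after the job is handed in: The lever rests fully forward in the third (right forward) slot: selector_depth above 0.265 of 0.30 rad (knob within about 6 mm of its stop) and selector_across above 0.12 rad, at rest; every bystander within 20 mm of where it stood (all of step 2 and velocity of joint selector_across between -0.05 and 0.05 rad/s and velocity of joint selector_depth between -0.05 and 0.05 rad/s and distance of each of tube_a, tube_b, tube_c, capsule_a, capsule_b, coin_box, loupe, envelopes from where it was at the start of the episode below 0.02 m); the robot touches nothing.
It fails at once if the knob is gripped: fingers press on two opposite faces at once (over 4 N each) ((contact force between the fingers and knob_front_face above 4 N and contact force between the fingers and knob_back_face above 4 N) or (contact force between the fingers and knob_left_face above 4 N and contact force between the fingers and knob_right_face above 4 N)).
It fails at once if a thing standing by is moved or lifted over 20 mm (distance of any of tube_a, tube_b, tube_c, capsule_a, capsule_b, coin_box, loupe, envelopes from where it was at the start of the episode above 0.02 m).
It fails at once if a thing standing by is tipped (angle between any of tube_a, tube_b, tube_c, capsule_a, capsule_b, coin_box, loupe, envelopes's own z axis and vertical above 0.35 rad).
It also fails if it takes over 54 s, if anything falls off the work surface, if the arm or the gripper's body presses on something with over 40 N, if the wrist force passes 120 N, or if a joint passes its speed limit or range.

### The arm

A 7-joint arm with a two-finger parallel gripper is mounted at the origin on the work surface. World frame = base frame: x ahead of the robot, y to its left, z up, the work surface at z = 0. Lengths are in m, angles in rad, forces in N, time in s.
With the tool pointing down it reaches from about 0.425 to 0.875 m from the base axis. Payload 8.4 kg.
Tool frame: the origin (TCP) lies midway between the tips of the shut fingers; the grasp point (between the pads) lies 19 mm behind it; z points along the fingers, y is the direction in which the jaws open and shut (so a half turn about z gives the same grasp; the last joint's range is limited). The gripper opens to 87 mm and grips with 3 to 60 N. Pads are 19 mm wide; open, the fingers measure 117 mm over their backs; the gripper's body (75 mm by 190 mm) begins 51 mm behind the grasp point.
Start: joints at [-0.099, 0.333, 0.04, 1.465, -0.013, 1.343, -0.059], TCP at [0.65, -0, 0.223] pointing down, gripper open.
Joint ranges: [-2.58, 2.58], [-0.38, 2.09], [-1.3, 1.39], [0.25, 2.4], [-1.5, 4.64], [0.08, 2.09], [-2.65, 2.65]. Speed limits (rad/s): [2.22, 2.22, 2.79, 2.79, 3.14, 3.14, 3.14].

### API

Orientations are given as a unit quaternion [x, y, z, w].
In Python, from plant import env, snapshot, calibration gives the robot as it stands.
- The arm moves only by the shell command python3 -m jog 'ROWS' [OPENING]. ROWS is JSON, a list of rows, each a list of 2 entries, a list of its own where there are three numbers: the shift along the world's x, y, z in mm, then the turn, a rotation vector about the world's x, y, z in degrees. A call has 1 to 20 rows; each row shifts and turns the commanded pose from where the row before left it; what a row does not reach is not made up. A row lasts 1/8 s, in which the tool goes at most 62.5 mm and 10.7 degrees, less where a joint would pass 70% of its speed; a pose out of reach is approached as far as the arm can. A call is refused whole if a number of a shift passes 62.5 or a number of a turn 10.7, either way. A call with a gripper value outside its range is refused whole. OPENING is the finger opening in mm, from 0 to 87, set as the call begins (- or left out, the last holds). The fingers move at their own pace and stop on an object; the grip force is fixed at half the most. Time passes only in rows, so rows that do not move let the fingers close. It gives the time, the measured TCP pose, the force and the opening at its end, in the units of the state.
- env.observe(): the state, without advancing time (a new reading comes with each control period).
- snapshot(name): name is "scene" or "side" or "wrist"; returns the picture (384x512x3 uint8, red, green, blue); there is no depth.
- calibration(name): a dict with "intrinsics" (3x3 intrinsics, pixels), "k1" (the pictures are not rectified: a ray, as slopes to the right and down, at radius r is drawn at 1 + k1 r^2 times it, then the intrinsics apply), "extrinsics" (4x4, takes a point from camera to world coordinates); the wrist camera has in their place "mount" (4x4, takes a point from camera to tool coordinates, whose origin is the TCP and whose axes are the flange's). Camera axes: x right, y down, z forward; pixel columns grow to the right and rows downward; lengths in m; the calibration is good to about 2 mm. A picture is of the moment at which its call begins: read the wrist's pose just before it. calibration takes no time and is no camera call.
- env.hand_in(): hands the job in, once; it reports no verdict.
The state is a dict: "time_s": time; "joint_positions": joint angles; "joint_velocities": joint speeds; "tau": joint torques, N m; "eef_pos": TCP position; "eef_rot": TCP orientation; "contact_force": force on the tool from outside, world axes, zero at the start; "wrist_torque": the same for the moment, N m; "gripper_width": opening from 0.0 (shut) to 1.0 (fully open).
Only numpy, scipy, OpenCV 4.12 (cv2) and the standard library are available. Lean on these libraries where they do the work, as an engineer would, in place of code of your own. Each camera call takes 0.05 s, during which the arm holds its last target.

## Working session

There is one attempt and no reset: what is moved stays moved. The work goes in short steps, Python scripts to look and compute and a shell command to move; the robot and the scene stay as the last step left them, time stands still between calls to the robot, and variables do not carry over. Pictures are saved under pics/ and viewed, and the job is handed in when it is done.

```bash
mkdir -p pics; ls
cat > h.py <<'E'
import numpy as np,cv2
from plant import env,snapshot,calibration
def save(n,f):
    im=snapshot(n); cv2.imwrite('pics/'+f,im[:,:,::-1]); return im
E
python3 - <<'E'
from h import *
for n in ['scene','side','wrist']: save(n,n+'0.png'); print(n,calibration(n))
s=env.observe(); print(s)
E
```

```text
pics
scene {'intrinsics': array([[414.0502312 ,   0.        , 248.22941217],
       [  0.        , 414.0502312 , 194.50470359],
       [  0.        ,   0.        ,   1.        ]]), 'k1': -0.049049353503261894, 'extrinsics': array([[ 0.87808447,  0.38279947, -0.28711015,  0.82915466],
       [ 0.47821297, -0.72301169,  0.49856438, -0.57853899],
       [-0.01673382, -0.57508144, -0.81792501,  1.10011655],
       [ 0.        ,  0.        ,  0.        ,  1.        ]])}
side {'intrinsics': array([[403.02568513,   0.        , 254.0333259 ],
       [  0.        , 403.02568513, 199.37553027],
       [  0.        ,   0.        ,   1.        ]]), 'k1': 0.036812468772432376, 'extrinsics': array([[-0.88380937, -0.35584843,  0.30373162,  0.12682107],
       [-0.46768995,  0.65517591, -0.59330484,  0.66129348],
       [ 0.01212896, -0.6664206 , -0.74547734,  0.97465414],
       [ 0.        ,  0.        ,  0.        ,  1.        ]])}
wrist {'intrinsics': array([[313.82125074,   0.        , 258.61528269],
       [  0.        , 313.82125074, 189.65615401],
       [  0.        ,   0.        ,   1.    
[... 424 characters left out ...]
array([-0.09920272,  0.33374625,  0.03989781,  1.46605758, -0.01336554,
        1.34328114, -0.05849207]), 'joint_velocities': array([ 0.0012655 , -0.00133008,  0.00010715, -0.00215904,  0.00082462,
       -0.00031801, -0.0006855 ]), 'tau': array([ 1.24259990e-03, -6.56844234e+01,  1.33660264e+00, -4.04110801e+01,
       -5.95439016e-02,  4.17590642e-02, -1.22402304e-05]), 'eef_pos': array([ 6.49645834e-01, -4.66921598e-05,  2.21870614e-01]), 'eef_rot': array([ 7.07113250e-01,  7.07100046e-01, -4.74520954e-04, -3.88942674e-04]), 'contact_force': array([ 0.86389327,  0.05957301, -0.66461997]), 'wrist_torque': array([-0.01273614, -0.03229361, -0.00091628]), 'gripper_width': 0.9999266060311995}
```

View pics/scene0.png

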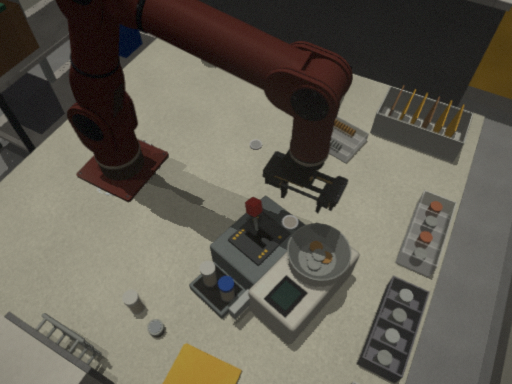

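View pics/side0.png

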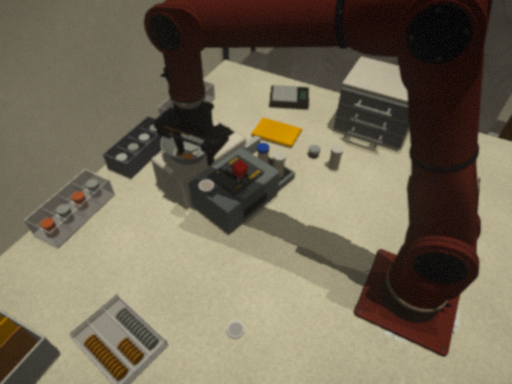

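View pics/wrist0.png

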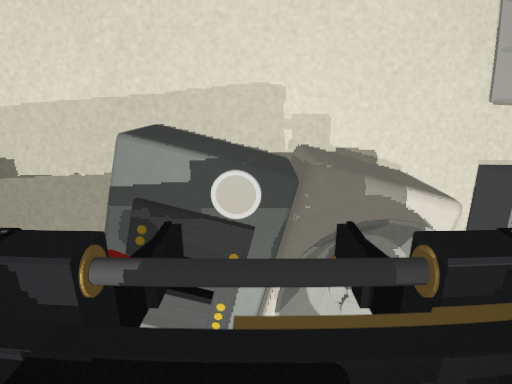

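Run:
```python
import cv2
for n,(x0,y0,x1,y1) in {'scene':(180,140,370,340),'side':(140,70,320,240)}.items():
    i=cv2.imread(f'pics/{n}0.png')[y0:y1,x0:x1]
    i=cv2.convertScaleAbs(i,alpha=1.5,beta=20)
    i=cv2.resize(i,None,fx=3,fy=3,interpolation=cv2.INTER_CUBIC); print(i.shape)
    cv2.imwrite(f'pics/{n}0z.png',i)
```

```text
(600, 570, 3)
(510, 540, 3)
```

View pics/scene0z.png

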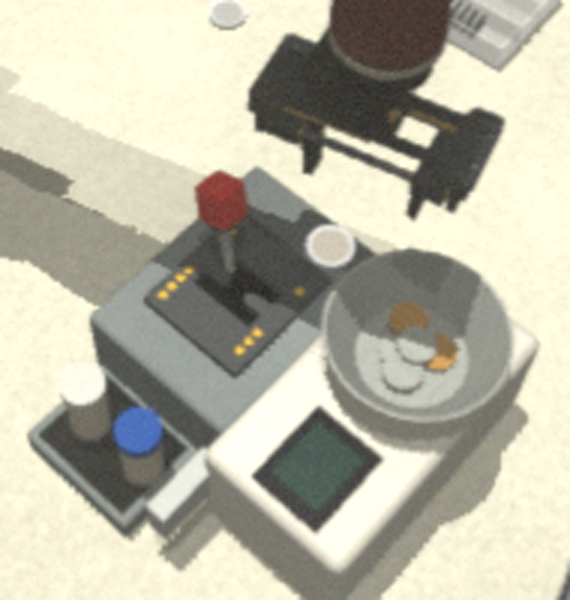

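View pics/side0z.png

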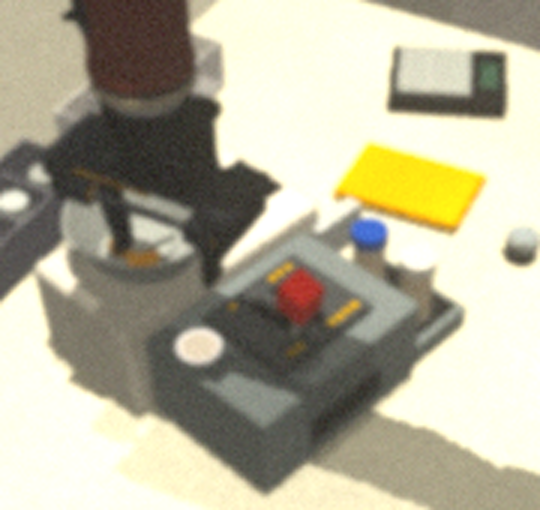

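```bash
cat >> h.py <<'E'
from scipy.spatial.transform import Rotation as R
def cam(n,s=None):
    c=calibration(n)
    if n=='wrist':
        T=np.eye(4);T[:3,:3]=R.from_quat(s['eef_rot']).as_matrix();T[:3,3]=s['eef_pos']; return c,T@c['mount']
    return c,c['extrinsics']
def ray(n,px,s=None):
    c,T=cam(n,s);K=c['intrinsics']
    p=cv2.undistortPoints(np.array([[px]],float),K,np.array([c['k1'],0,0,0.]))[0,0]
    d=T[:3,:3]@np.array([p[0],p[1],1]);return T[:3,3],d/np.linalg.norm(d)
def atz(n,px,z,s=None):
    o,d=ray(n,px,s);return o+d*(z-o[2])/d[2]
def tri(rays):
    A=0;b=0
    for o,d in rays:
        P=np.eye(3)-np.outer(d,d);A=A+P;b=b+P@o
    x=np.linalg.solve(A,b);return x,[np.linalg.norm((np.eye(3)-np.outer(d,d))@(x-o)) for o,d in rays]
E
cat > m.py <<'E'
from h import *
s=env.observe()
for n,nm,p in [('scene','4',(238.7,234.7)),('scene','3',(262.7,254)),('scene','1',(279.7,237)),('side','3',(233,160.7)),('side','4',(255,174)),('side','2',(238.7,187)),('side','1',(217.5,172)),('wrist','1',(234,258)),('wrist','2',(141,235)),('wrist','3',(218,316))]:
    print(n,nm,atz(n,p,.122,s).round(4))
def red(n):
    i=snapshot(n).astype(int);m=(i[...,0]>80)&(i[...,1]<.45*i[...,0])&(i[...,2]<.45*i[...,0])
    return m
for n,bx in [('scene',(240,190,270,222)),('side',(225,155,255,182))]:
    m=red(n);x0,y0,x1,y1=bx;yy,xx=np.nonzero(m[y0:y1,x0:x1]);print(n,len(xx),xx.mean()+x0,yy.mean()+y0,xx.min()+x0,xx.max()+x0,yy.min()+y0,yy.max()+y0)
print(tri([ray('scene',(254,207)),ray('side',(240,169))]))
E
python3 m.py
```

```text
scene 4 [ 0.5266 -0.1112  0.122 ]
scene 3 [ 0.6107 -0.1322  0.122 ]
scene 1 [ 0.6276 -0.0655  0.122 ]
side 3 [ 0.6067 -0.1283  0.122 ]
side 4 [ 0.5195 -0.1092  0.122 ]
side 2 [ 0.5362 -0.0388  0.122 ]
side 1 [ 0.6228 -0.0626  0.122 ]
wrist 1 [ 0.6259 -0.0661  0.122 ]
wrist 2 [ 0.5402 -0.0432  0.122 ]
wrist 3 [ 0.6081 -0.1318  0.122 ]
scene 61 252.7377049180328 201.68852459016392 246 258 198 206
side 112 240.04464285714286 165.8125 234 247 160 172
(array([ 0.53892872, -0.04952823,  0.18422559]), [np.float64(0.0018157719838268235), np.float64(0.0018157719838269813)])
```

```bash
python3 -m jog '[[[0,0,25],[0,0,0]],[[0,0,25],[0,0,-3.7]],[[-30,-6,0],[0,0,-3.7]],[[-40,-8,0],[0,0,-3.7]],[[-40,-8,0],[0,0,-3.7]],[[-30,-7,0],[0,0,0]],[[-20,-5,0],[0,0,0]],[[0,0,0],[0,0,0]],[[0,0,0],[0,0,0]]]' 0
python3 - <<'E'
from h import *
s=env.observe();print(s['eef_pos'],R.from_quat(s['eef_rot']).as_matrix().round(3),s['contact_force'],s['gripper_width'])
for n in ['scene','side','wrist']: 
    i=save(n,n+'1.png')
    if n!='wrist':
        x0,y0,x1,y1={'scene':(180,140,370,340),'side':(140,70,320,240)}[n]
        cv2.imwrite('pics/%s1z.png'%n,cv2.resize(cv2.convertScaleAbs(i[y0:y1,x0:x1,::-1],alpha=1.5,beta=20),None,fx=3,fy=3,interpolation=2))
E
```

```text
time_s: 1.38
eef_pos: [0.4905, -0.0337, 0.2726]
eef_rot: [0.792, 0.61, 0.0, 0.0]
contact_force: [0.4, 0.2, 0.1]
gripper_width: 0.067
[ 0.49053694 -0.03373566  0.27264233] [[ 0.255  0.967  0.   ]
 [ 0.967 -0.255  0.   ]
 [ 0.     0.    -1.   ]] [0.44174434 0.1502213  0.05812138] 0.06652372131389661
```

View pics/scene1z.png

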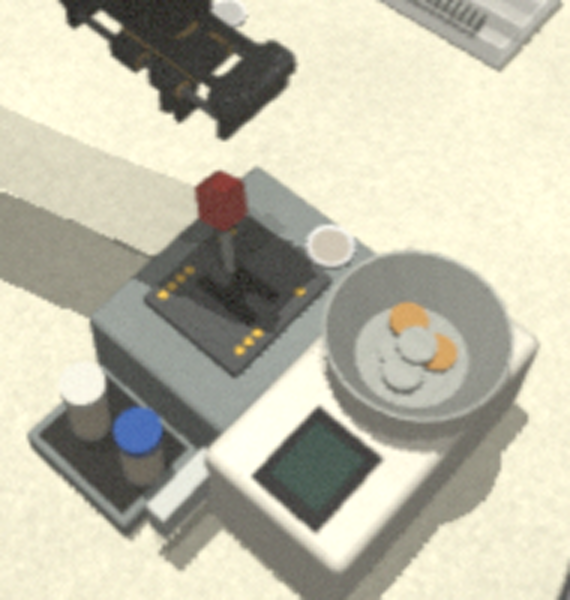

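View pics/side1z.png

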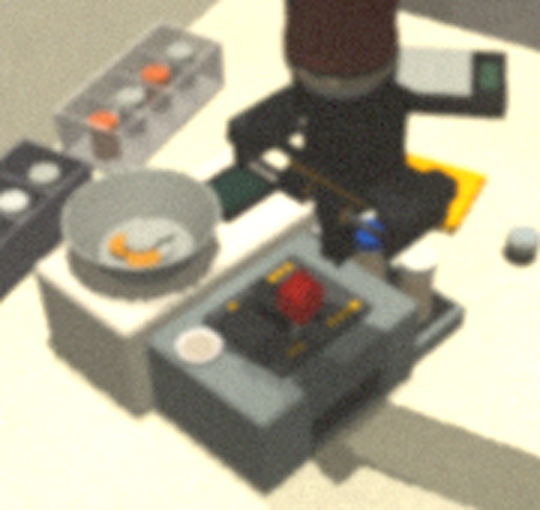

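View pics/wrist1.png

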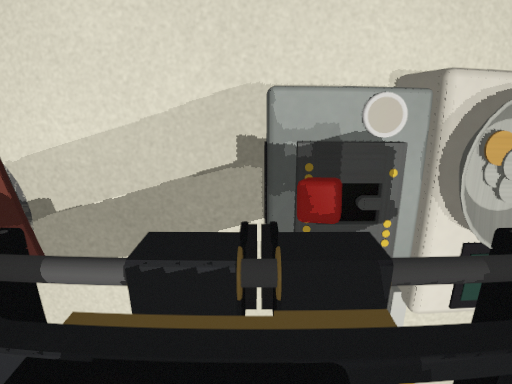

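```bash
cat > loc.py <<'E'
from h import *
G=np.array([.574,-.087]);Y=-.257
f=np.array([np.cos(Y),np.sin(Y)]);l=np.array([-f[1],f[0]])
def loc(p): d=np.array(p[:2])-G;return np.array([d@f,d@l])*1000
def wor(a,b): return G+(f*a+l*b)/1000
E
python3 - <<'E'
from loc import *
s=env.observe()
for nm,p,z in [('1',(393,173),.122),('3',(386,234),.122),('2top',(309,167),.122),('4top',(307,229),.122),('knobtop',(322,200),.209),('kleft',(297,200),.205),('gate edge TR',(406,142),.122),('gate TL',(297,142),.122)]:
    q=atz('wrist',p,z,s);print(nm,q.round(4),loc(q).round(1))
print('tcp',loc(s['eef_pos']))
for a in [(254,207,240,169),(253.5,206,240.2,168.5)]:
    x,e=tri([ray('scene',a[:2]),ray('side',a[2:])]);print(x,loc(x),e)
E
```

```text
1 [ 0.626  -0.0655  0.122 ] [44.8 34. ]
3 [ 0.609  -0.1323  0.122 ] [ 45.4 -34.9]
2top [ 0.542  -0.0371  0.122 ] [-43.6  40.1]
4top [ 0.5255 -0.1035  0.122 ] [-42.7 -28.3]
knobtop [ 0.5372 -0.0431  0.209 ] [-46.8  33.1]
kleft [ 0.5189 -0.0397  0.205 ] [-65.3  31.8]
gate edge TR [ 0.6439 -0.0367  0.122 ] [54.8 66.4]
gate TL [ 0.5359 -0.0091  0.122 ] [-56.7  65.6]
tcp [-94.27829805  30.31323729]
[ 0.53892872 -0.04952823  0.18422559] [-43.44401241  27.32665038] [np.float64(0.0018157719838268235), np.float64(0.0018157719838269813)]
[ 0.53753063 -0.04896172  0.18729193] [-44.94018044  27.51919056] [np.float64(0.0014765569517335528), np.float64(0.0014765569517338417)]
```

```bash
python3 -m jog '[[[0,0,-25],[0,0,0]],[[0,0,-30],[0,0,0]],[[0,0,-25],[0,0,0]],[[0,0,-12],[0,0,0]],[[0,0,0],[0,0,0]]]' 0
python3 - <<'E'
from h import *
s=env.observe();save('wrist','wrist2.png')
i=save('side','side2.png');x0,y0,x1,y1=(140,70,320,240)
cv2.imwrite('pics/side2z.png',cv2.resize(cv2.convertScaleAbs(i[y0:y1,x0:x1,::-1],alpha=1.5,beta=20),None,fx=3,fy=3,interpolation=2))
E
```

```text
time_s: 2.15
eef_pos: [0.4899, -0.034, 0.1801]
eef_rot: [0.792, 0.61, -0.001, -0.0]
contact_force: [0.1, -0.1, 0.7]
gripper_width: 0.007
```

View pics/wrist2.png

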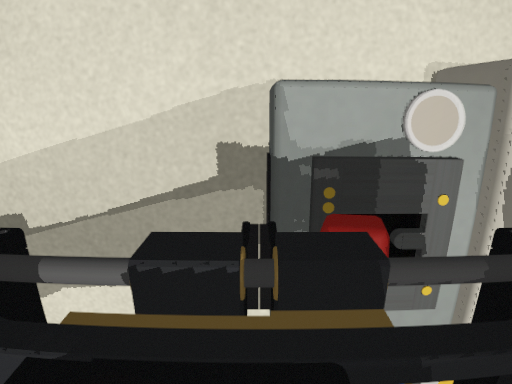

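View pics/side2z.png

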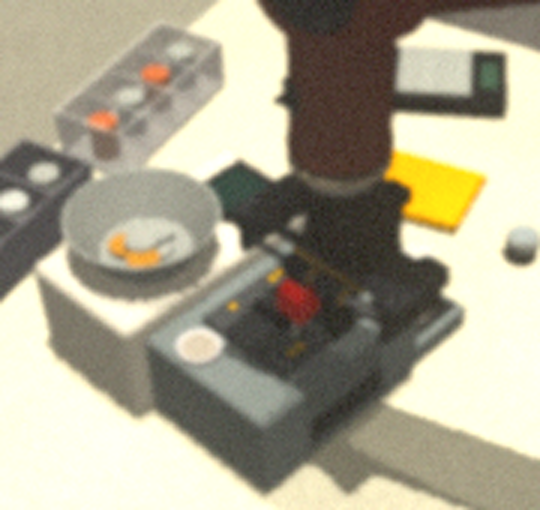

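```bash
python3 -m jog '[[[4.8,-1.3,0],[0,0,0]],[[4.8,-1.3,0],[0,0,0]],[[4.8,-1.3,0],[0,0,0]],[[4.8,-1.3,0],[0,0,0]]]' 0;python3 -m jog '[[[4.8,-1.3,0],[0,0,0]],[[4.8,-1.3,0],[0,0,0]],[[4.8,-1.3,0],[0,0,0]],[[4.8,-1.3,0],[0,0,0]],[[0,0,0],[0,0,0]]]' 0
cat > look.py <<'E'
import sys
from loc import *
k=sys.argv[1]
s=env.observe();print('tcp loc',loc(s['eef_pos']).round(1),s['eef_pos'][2],s['contact_force'].round(1))
w=save('wrist',f'w{k}.png');a=save('side',f's{k}.png');b=save('scene',f'c{k}.png')
def z(i,x0,y0,f): return cv2.resize(cv2.convertScaleAbs(i[y0:y0+100,x0:x0+130,::-1],alpha=1.5,beta=20),None,fx=f,fy=f,interpolation=2)
t=np.hstack([z(a,180,120,3),z(b,200,170,3)])
t=np.vstack([t,cv2.resize(np.hstack([w[140:,:,::-1],np.zeros((244,80,3),np.uint8)]),(780,321))[:290]])
cv2.imwrite(f'pics/m{k}.png',t)
E
python3 look.py a
```

```text
time_s: 2.75
eef_pos: [0.5096, -0.0393, 0.1806]
eef_rot: [0.792, 0.61, -0.0, 0.0]
contact_force: [-0.5, 0.1, 0.6]
gripper_width: 0.012
time_s: 3.38
eef_pos: [0.5287, -0.0445, 0.1804]
eef_rot: [0.792, 0.61, 0.0, 0.0]
contact_force: [-2.6, 1.9, 2.1]
gripper_width: 0.004
tcp loc [-54.6  29.6] 0.18044941205814835 [-2.6  1.9  2.1]
```

View pics/ma.png

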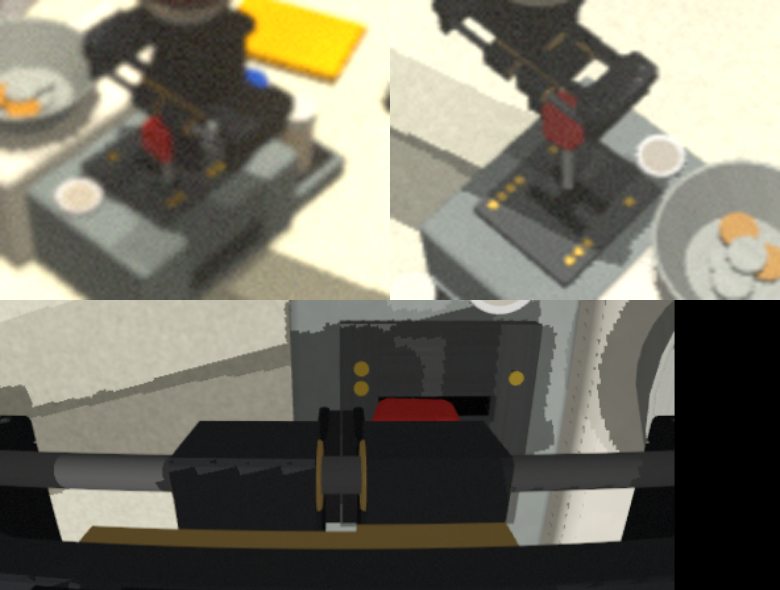

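Run:
```python
from loc import *
s=env.observe()
for p in [(284,216),(349,216)]:
  q=atz('wrist',p,.214,s);print(loc(q))
```

```text
[-44.42355498  56.45787937]
[-15.5086095   56.34510922]
```

```bash
python3 -m jog '[[[4.8,-1.3,0],[0,0,0]],[[4.8,-1.3,0],[0,0,0]],[[4.8,-1.3,0],[0,0,0]],[[4.8,-1.3,0],[0,0,0]],[[4.8,-1.3,0],[0,0,0]],[[0,0,0],[0,0,0]]]' 0
python3 look.py b
```

```text
time_s: 4.28
eef_pos: [0.5527, -0.0511, 0.1804]
eef_rot: [0.792, 0.61, -0.0, 0.0]
contact_force: [0.3, 1.4, 1.2]
gripper_width: 0.0
tcp loc [-29.7  29.3] 0.18037573796711504 [0.3 1.4 1.2]
```

View pics/mb.png

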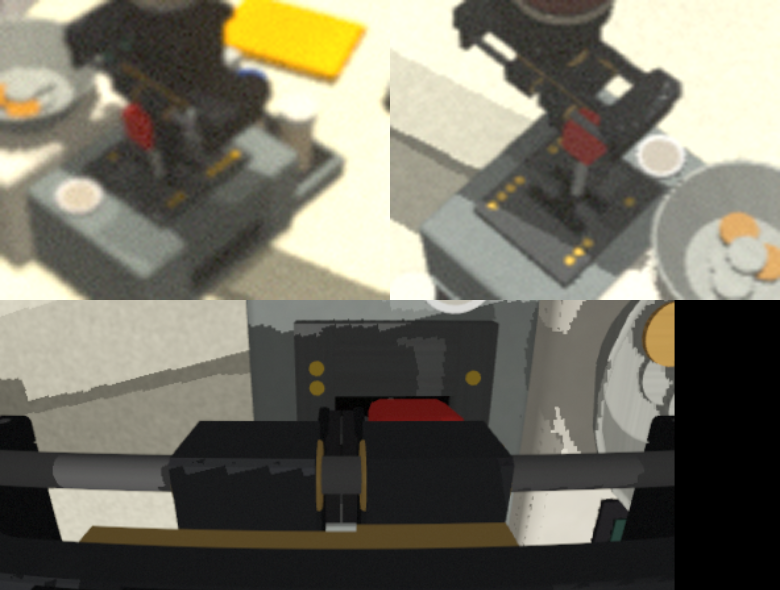

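View pics/wb.png

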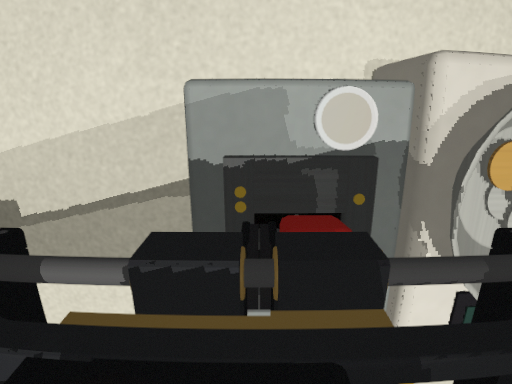

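```bash
python3 -m jog '[[[-14,4,0],[0,0,0]],[[-20,5,10],[0,0,0]],[[-15,4,30],[0,0,0]],[[0,0,30],[0,0,0]],[[0,0,10],[0,0,0]],[[0,0,0],[0,0,0]],[[0,0,0],[0,0,0]]]' 0
python3 look.py c
```

```text
time_s: 5.3
eef_pos: [0.5027, -0.038, 0.2592]
eef_rot: [0.792, 0.61, -0.001, -0.001]
contact_force: [-0.8, 0.9, -0.9]
gripper_width: 0.003
tcp loc [-81.4  29.3] 0.2591751158463503 [-0.8  0.9 -0.9]
```

View pics/mc.png

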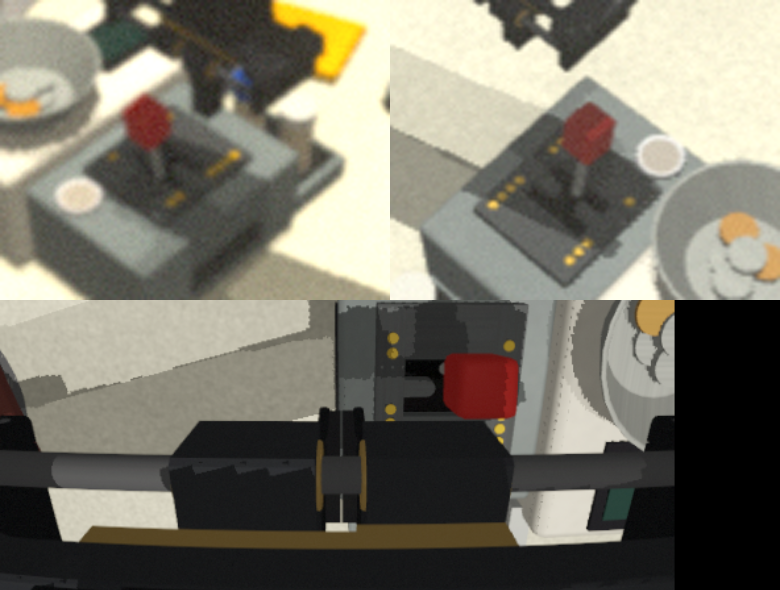

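View pics/wc.png

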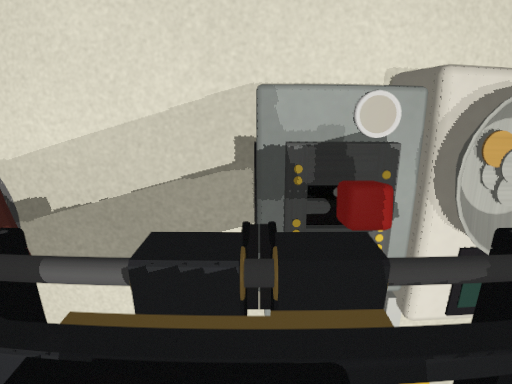

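```bash
cat > fit.py <<'E'
import sys
from loc import *
from scipy.optimize import minimize
def proj(n,P,s):
    c,T=cam(n,s);Ti=np.linalg.inv(T)
    r=cv2.Rodrigues(Ti[:3,:3])[0]
    return cv2.projectPoints(np.array(P),r,Ti[:3,3],c['intrinsics'],np.array([c['k1'],0,0,0.]))[0][:,0]
def corners(a,d):
    Rl=R.from_euler('XY',[a,d]).as_matrix()   # a>0 -> knob to -y
    c=np.array([[x,y,z] for x in(-.017,.017) for y in(-.017,.017) for z in(.14,.18)])@Rl.T
    Rz=R.from_euler('z',Y).as_matrix()
    return c@Rz.T+np.array([G[0],G[1],.037])
def mask(n,im):
    i=im.astype(int);t=60 if n=='scene' else 80
    m=((i[...,0]>t)&(i[...,1]<.5*i[...,0])&(i[...,2]<.5*i[...,0])).astype(np.uint8)
    return m
def run(k,views,s):
    ms={}
    for n,f,bx in views:
        im=cv2.imread(f'pics/{f}{k}.png')[:,:,::-1];m=mask(n,im);M=np.zeros_like(m);x0,y0,x1,y1=bx;M[y0:y1,x0:x1]=m[y0:y1,x0:x1];ms[n]=M
    def cost(q,pr=0):
        tot=0
        for n,M in ms.items():
            h=cv2.convexHull((proj(n,corners(*q),s)*4).astype(np.float32)).astype(np.int32)
            S=cv2.resize(cv2.fillConvexPoly(np.zeros((384*4,512*4),np.uint8),h,255),(512,384),interpolation=cv2.INTER_AREA)/255.
            c=1-np.minimum(S,M).sum()/np.maximum(S,M).sum();tot+=c
            if pr:print(n,M.sum(),round(c,3))
        return tot
    best=min((cost((a,d)),a,d) for a in np.arange(-.24,.25,.04) for d in np.arange(-.32,.33,.04))
    r=minimize(cost,best[1:],method='Nelder-Mead',options=dict(initial_simplex=[best[1:],(best[1]+.03,best[2]),(best[1],best[2]+.03)]))
    print('across,depth',r.x.round(3),r.fun);cost(r.x,1)
E
python3 - <<'E'
from fit import *
s=env.observe()
for v in [[('side','s',(215,145,245,178)),('scene','c',(250,195,285,240)),('wrist','w',(300,160,410,235))],[('wrist','w',(300,160,410,235))],[('side','s',(215,145,245,178))],[('scene','c',(250,195,285,240))]]:
  run('c',v,s)
E
```

```text
across,depth [-0.179 -0.016] 1.5333762957116654
side 9 0.967
scene 180 0.442
wrist 2592 0.125
across,depth [-0.176 -0.016] 0.12815229421456642
wrist 2592 0.128
across,depth [-0.041  0.341] 0.9655596740549545
side 9 0.966
across,depth [-0.147  0.023] 0.43207126948775054
scene 180 0.432
```

```bash
python3 -m jog '[[[30,9,0],[0,0,0]],[[30,9,0],[0,0,0]],[[30,8,0],[0,0,0]],[[0,0,-20],[0,0,0]],[[0,0,-30],[0,0,0]],[[0,0,-20],[0,0,0]],[[0,0,-9],[0,0,0]],[[0,0,0],[0,0,0]]]' 0
python3 look.py d
```

```text
time_s: 6.45
eef_pos: [0.5931, -0.0119, 0.181]
eef_rot: [0.792, 0.61, -0.001, -0.0]
contact_force: [0.8, -1.6, 0.3]
gripper_width: 0.009
tcp loc [-0.6 77.5] 0.18103297540066077 [ 0.8 -1.6  0.3]
```

View pics/md.png

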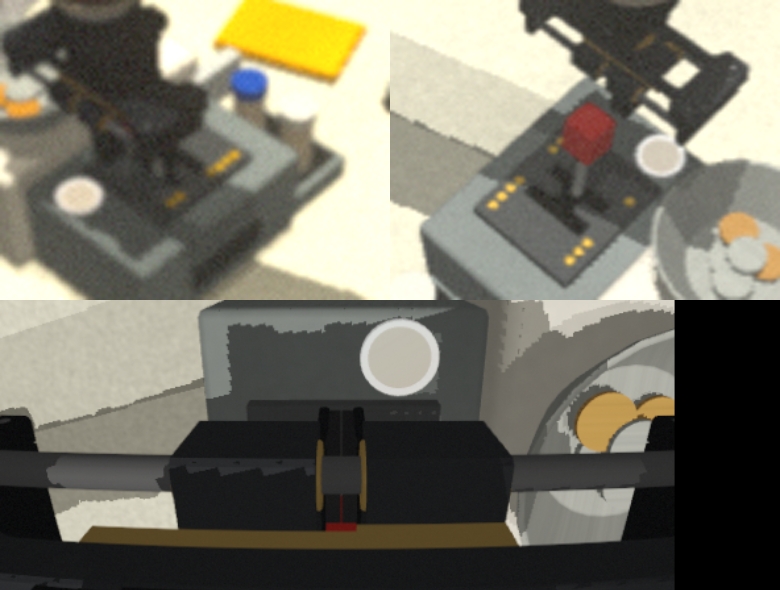

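```bash
for i in 1 2; do :; done; python3 -m jog '[[[-1.5,-5.8,0],[0,0,0]],[[-1.5,-5.8,0],[0,0,0]],[[-1.5,-5.8,0],[0,0,0]],[[-1.5,-5.8,0],[0,0,0]],[[-1.5,-5.8,0],[0,0,0]]]' 0; python3 -m jog '[[[-1.5,-5.8,0],[0,0,0]],[[-1.5,-5.8,0],[0,0,0]],[[-1.5,-5.8,0],[0,0,0]],[[0,0,0],[0,0,0]]]' 0
python3 look.py e
```

```text
time_s: 7.22
eef_pos: [0.586, -0.0408, 0.1819]
eef_rot: [0.792, 0.61, 0.0, 0.0]
contact_force: [1.3, 2.5, 1.7]
gripper_width: 0.005
time_s: 7.72
eef_pos: [0.5812, -0.0591, 0.1815]
eef_rot: [0.793, 0.61, -0.0, 0.0]
contact_force: [0.4, 0.7, 0.6]
gripper_width: 0.001
tcp loc [-0.2 28.8] 0.1814993350584299 [0.4 0.7 0.6]
```

View pics/me.png

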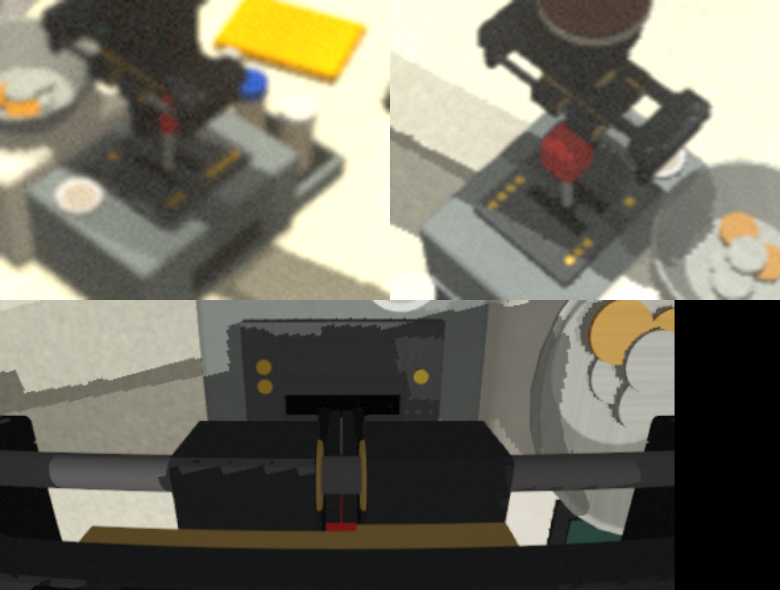

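The lever is upright in mid-channel and moving well with low force. I'll continue to the right.

```bash
python3 -m jog '[[[-1.5,-5.8,0],[0,0,0]],[[-1.5,-5.8,0],[0,0,0]],[[-1.5,-5.8,0],[0,0,0]],[[-1.3,-4.8,0],[0,0,0]],[[0,0,0],[0,0,0]]]' 0; python3 -m jog '[[[-0.8,-2.9,0],[0,0,0]],[[-0.8,-2.9,0],[0,0,0]],[[0,0,0],[0,0,0]]]' 0
python3 look.py f
```

```text
time_s: 8.5
eef_pos: [0.5754, -0.0813, 0.1815]
eef_rot: [0.793, 0.61, -0.0, 0.0]
contact_force: [-0.3, 0.5, 0.5]
gripper_width: 0.006
time_s: 8.88
eef_pos: [0.5738, -0.0866, 0.1813]
eef_rot: [0.792, 0.61, -0.0, -0.0]
contact_force: [1.0, 1.6, -0.2]
gripper_width: 0.007
tcp loc [-0.3  0.4] 0.18131377289519554 [ 1.   1.6 -0.2]
```

View pics/mf.png

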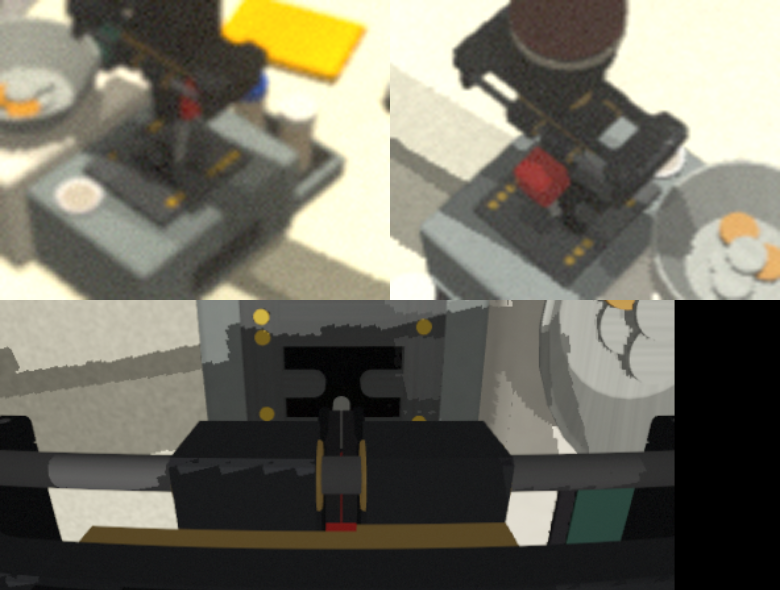

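```bash
python3 -m jog '[[[-0.8,-2.9,0],[0,0,0]],[[0,0,0],[0,0,0]]]' 0; python3 -m jog '[[[-0.5,-1.9,0],[0,0,0]],[[0,0,0],[0,0,0]]]' 0;  python3 -m jog '[[[-0.5,-1.9,0],[0,0,0]],[[0,0,0],[0,0,0]]]' 0
```

```text
time_s: 9.28
eef_pos: [0.5731, -0.0889, 0.1814]
eef_rot: [0.792, 0.61, 0.0, -0.0]
contact_force: [1.5, 2.2, -2.1]
gripper_width: 0.003
time_s: 9.52
eef_pos: [0.5728, -0.0901, 0.1814]
eef_rot: [0.792, 0.61, 0.0, -0.001]
contact_force: [2.3, 5.8, -2.8]
gripper_width: 0.005
time_s: 9.78
eef_pos: [0.5724, -0.0911, 0.1813]
eef_rot: [0.792, 0.611, 0.001, -0.001]
contact_force: [2.8, 8.4, -2.8]
gripper_width: 0.004
```

```bash
python3 -m jog '[[[2,8,0],[0,0,0]],[[3,12,10],[0,0,0]],[[0,0,30],[0,0,0]],[[0,0,30],[0,0,0]],[[0,0,5],[0,0,0]],[[-19,-11,0],[0,0,0]],[[-20,-12,0],[0,0,0]],[[-19,-11,0],[0,0,0]],[[0,0,0],[0,0,0]],[[0,0,0],[0,0,0]]]' 0
python3 look.py g
python3 - <<'E'
from fit import *
s=env.observe();run('g',[('wrist','w',(262,150,420,290))],s)
E
```

```text
time_s: 11.02
eef_pos: [0.5195, -0.1066, 0.2566]
eef_rot: [0.792, 0.61, 0.0, 0.0]
contact_force: [0.1, -0.2, -0.0]
gripper_width: 0.007
tcp loc [-47.7 -32.8] 0.2566324587166382 [ 0.1 -0.2 -0. ]
across,depth [ 0.196 -0.018] 0.1568618966479044
wrist 2829 0.157
```

View pics/mg.png

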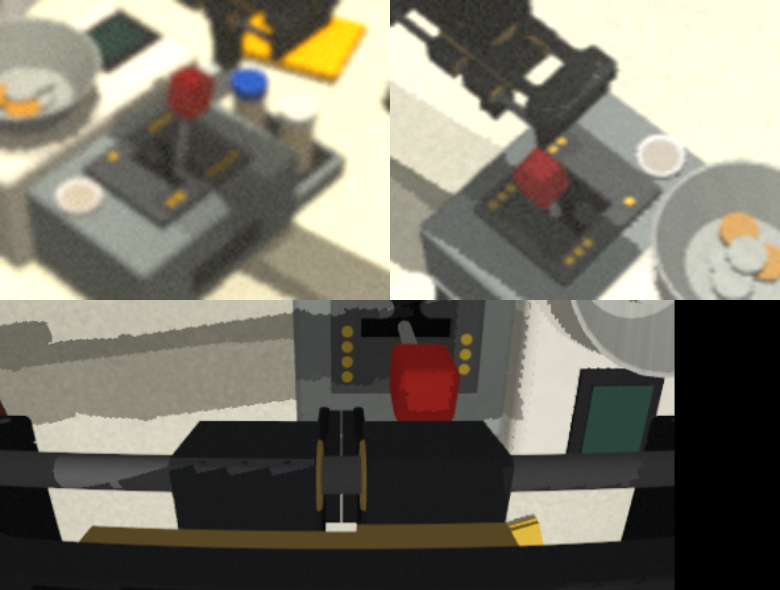

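```bash
python3 -m jog '[[[0,0,-20],[0,0,0]],[[0,0,-30],[0,0,0]],[[0,0,-20],[0,0,0]],[[0,0,-9],[0,0,0]],[[0,0,0],[0,0,0]]]' 0;  python3 -m jog '[[[5.8,-1.5,0],[0,0,0]],[[5.8,-1.5,0],[0,0,0]],[[5.8,-1.5,0],[0,0,0]],[[5.8,-1.5,0],[0,0,0]],[[5.8,-1.5,0],[0,0,0]]]' 0;  python3 -m jog '[[[5.8,-1.5,0],[0,0,0]],[[5.8,-1.5,0],[0,0,0]],[[5.8,-1.5,0],[0,0,0]],[[0,0,0],[0,0,0]]]' 0
python3 look.py h
```

```text
time_s: 11.8
eef_pos: [0.5192, -0.1068, 0.1773]
eef_rot: [0.792, 0.61, -0.0, -0.0]
contact_force: [0.1, 0.4, 1.3]
gripper_width: 0.007
time_s: 12.42
eef_pos: [0.5485, -0.1147, 0.1777]
eef_rot: [0.792, 0.61, -0.0, -0.0]
contact_force: [-1.6, 0.2, 2.8]
gripper_width: 0.006
time_s: 12.92
eef_pos: [0.5659, -0.1191, 0.1773]
eef_rot: [0.792, 0.61, -0.0, -0.0]
contact_force: [-0.6, 0.6, 0.5]
gripper_width: 0.002
tcp loc [  0.3 -33.1] 0.17730695642820465 [-0.6  0.6  0.5]
```

View pics/mh.png

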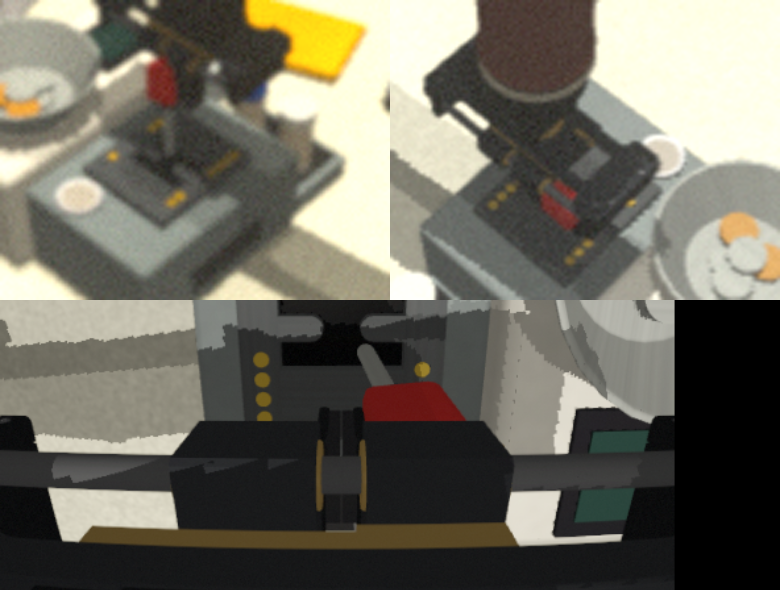

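```bash
python3 -m jog '[[[4.8,-1.3,0],[0,0,0]],[[4.8,-1.3,0],[0,0,0]],[[2.9,-0.8,0],[0,0,0]],[[0,0,0],[0,0,0]]]' 0;  python3 -m jog '[[[2.9,-0.8,0],[0,0,0]],[[0,0,0],[0,0,0]]]' 0;  python3 -m jog '[[[2,-0.5,0],[0,0,0]],[[0,0,0],[0,0,0]]]' 0;  python3 -m jog '[[[2,-0.5,0],[0,0,0]],[[0,0,0],[0,0,0]]]' 0
python3 look.py i
```

```text
time_s: 13.58
eef_pos: [0.5783, -0.1225, 0.1774]
eef_rot: [0.792, 0.61, -0.0, -0.0]
contact_force: [-1.6, 1.0, 0.1]
gripper_width: 0.002
time_s: 13.82
eef_pos: [0.5812, -0.1233, 0.1776]
eef_rot: [0.792, 0.61, 0.0, 0.0]
contact_force: [-1.3, 1.3, -0.9]
gripper_width: 0.006
time_s: 14.08
eef_pos: [0.5831, -0.1238, 0.1776]
eef_rot: [0.792, 0.61, 0.0, 0.0]
contact_force: [-1.1, 1.0, 0.3]
gripper_width: 0.007
time_s: 14.32
eef_pos: [0.585, -0.1243, 0.1775]
eef_rot: [0.792, 0.61, -0.0, -0.0]
contact_force: [-1.1, 0.9, 0.2]
gripper_width: 0.004
tcp loc [ 20.1 -33.2] 0.17753334099142667 [-1.1  0.9  0.2]
```

View pics/mi.png

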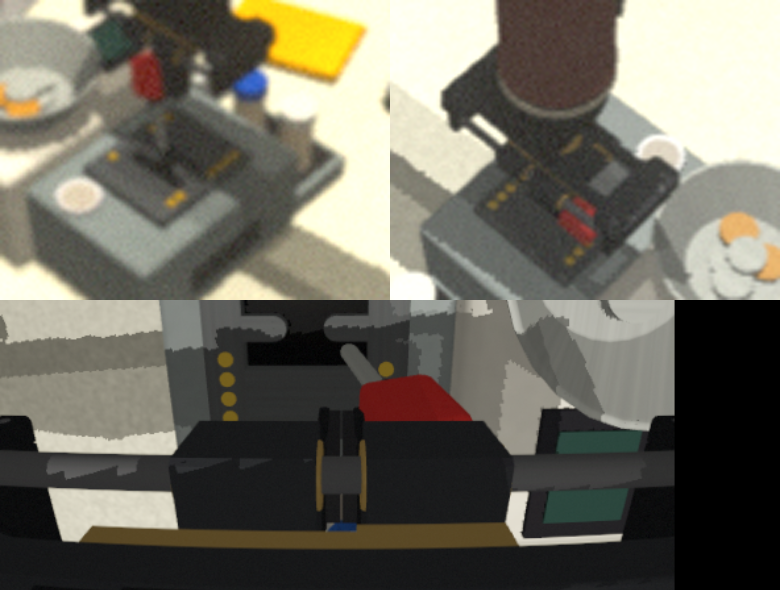

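```bash
for i in 1; do python3 -m jog '[[[2,-0.5,0],[0,0,0]],[[0,0,0],[0,0,0]]]' 0;  python3 -m jog '[[[2,-0.5,0],[0,0,0]],[[0,0,0],[0,0,0]]]' 0;  python3 -m jog '[[[2,-0.5,0],[0,0,0]],[[0,0,0],[0,0,0]]]' 0; done
```

```text
time_s: 14.72
eef_pos: [0.5867, -0.1247, 0.1773]
eef_rot: [0.792, 0.61, -0.0, -0.0]
contact_force: [-4.3, 1.2, -0.7]
gripper_width: 0.003
time_s: 14.98
eef_pos: [0.5882, -0.125, 0.1771]
eef_rot: [0.792, 0.61, -0.001, -0.001]
contact_force: [-6.5, 1.2, 0.2]
gripper_width: 0.002
time_s: 15.22
eef_pos: [0.5897, -0.1254, 0.1767]
eef_rot: [0.792, 0.61, -0.001, -0.001]
contact_force: [-7.4, 1.5, -0.9]
gripper_width: 0.008
```

```bash
python3 -m jog '[[[2,-0.5,0],[0,0,0]],[[0,0,0],[0,0,0]]]' 0;  python3 -m jog '[[[2,-0.5,0],[0,0,0]],[[0,0,0],[0,0,0]]]' 0; python3 -m jog '[[[2,-0.5,0],[0,0,0]],[[0,0,0],[0,0,0]]]' 0; python3 look.py j
```

```text
time_s: 15.48
eef_pos: [0.5912, -0.1257, 0.1764]
eef_rot: [0.792, 0.61, -0.001, -0.002]
contact_force: [-8.9, 2.9, -0.7]
gripper_width: 0.007
time_s: 15.72
eef_pos: [0.5927, -0.126, 0.1761]
eef_rot: [0.792, 0.61, -0.002, -0.002]
contact_force: [-10.5, 3.0, -2.1]
gripper_width: 0.005
time_s: 15.98
eef_pos: [0.5941, -0.1263, 0.1758]
eef_rot: [0.792, 0.61, -0.002, -0.003]
contact_force: [-12.5, 3.2, -2.2]
gripper_width: -0.002
tcp loc [ 29.4 -32.9] 0.1758105678179374 [-12.5   3.2  -2.2]
```

View pics/mj.png

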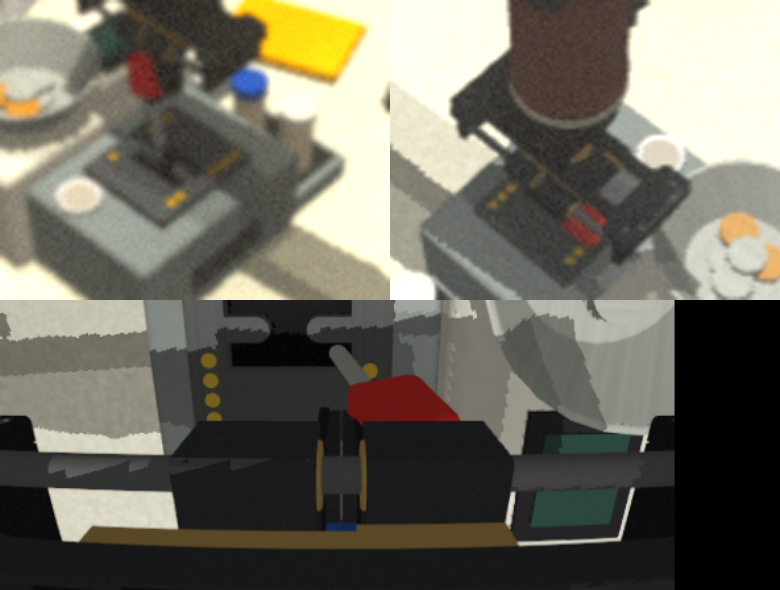

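```bash
python3 -m jog '[[[-10,2.6,0],[0,0,0]],[[-20,5,0],[0,0,0]],[[-25,7,15],[0,0,0]],[[-20,5,30],[0,0,0]],[[0,0,35],[0,0,0]],[[0,0,0],[0,0,0]],[[0,0,0],[0,0,0]]]' 0
python3 look.py k
python3 - <<'E'
from fit import *
s=env.observe();run('k',[('wrist','w',(262,150,460,290))],s)
E
```

```text
time_s: 17.0
eef_pos: [0.5224, -0.1078, 0.2574]
eef_rot: [0.792, 0.61, 0.0, 0.0]
contact_force: [-0.3, -1.0, -0.7]
gripper_width: 0.006
tcp loc [-44.6 -33.2] 0.2574297492193641 [-0.3 -1.  -0.7]
across,depth [0.21  0.316] 0.18856117067689337
wrist 2991 0.189
```

View pics/mk.png

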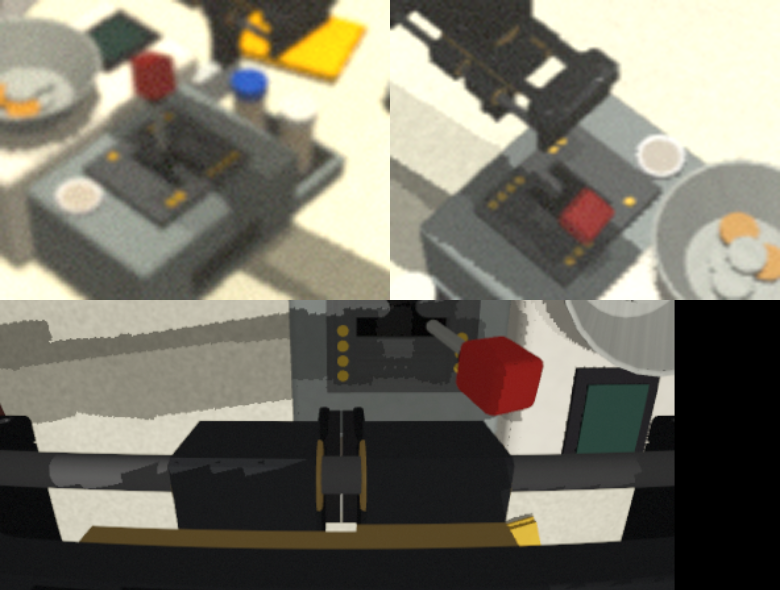

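View pics/ck.png

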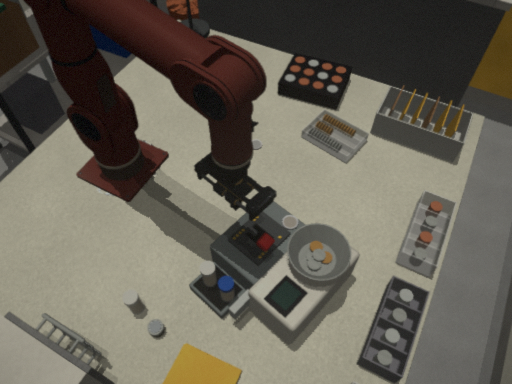

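View pics/wk.png

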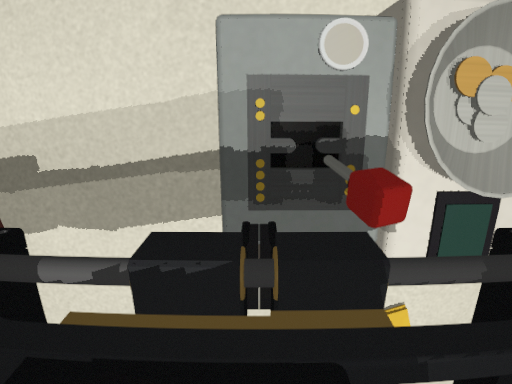

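```bash
python3 -c "
from plant import env
print(env.observe()['contact_force']);print(env.hand_in())"
```

```text
[-0.14979669 -0.45983038  0.38724223]
the job is handed in; nothing more can be done
None
```

The lever is in the third slot (right forward) and the hand is clear. I handed the job in at about 17 s; the hand-in reports no verdict.

**What I did:** The lever started near the end of the second slot (left rear). With the fingers shut I pushed the knob in three moves:
1. Forward to the middle of the left-hand slot.
2. Across the channel to the right-hand stop.
3. Forward until the pushing force climbed steadily to about 13 N, which I took as the end stop.

I then backed off and raised the hand.

**Last checks:**
- **Lever position:** a fit to the wrist picture gave selector_across of about 0.21 rad and selector_depth of about 0.32 rad. Both are slightly past the nominal stops of 0.20 and 0.30, so I put the difference down to measurement error and read the lever as fully home.
- **Before the final push:** the same fit showed the lever fully right in the channel (0.196, −0.018 rad).
- **Force on the tool:** it read below 1 N just before hand-in, so the hand was touching nothing.
- **Bystanders:** I checked these by eye only and did not measure them. The tubes on the ledge, the capsule on the deck and the other things in view looked unmoved in the final pictures.

**Disagreement:** before the push across, the scene camera's fit for the depth (+0.023) differed from the wrist camera's (−0.016), and the side camera's fit was unusable. I relied on the wrist camera; both values lay within the channel's ±0.06.

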